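# Weigh a shaker on the portion steelyard

### The job

Weigh the shaker on the beam scale: pull the wooden prop out from under the beam and leave it on the table clear of the scale, then press the empty pan all the way down and let it spring back up to see that the beam swings freely. After that stand the shaker upright in the middle of the pan and slide the poise along the notched beam until the pointer, left to itself, rests level with the long centre line on the plate. Do not disturb the ramekin, tumbler and cutlery roll round the scale.

Things in the scene. Friction and masses are not known exactly. Their poses are not given: they have to be found in the camera images.
- scale: Fixed steelyard scale. Origin on the table under the beam's pivot (90 mm up): x points away from the robot across the beam, y along the beam to the pan, z up. Foot 120x110x14 mm, cheeks to 106 mm. Steel beam 10 wide, 16 tall, from the pan (+120 mm y) to the pointer (-285 mm y). Behind it a low rail (x 35 to 55 mm) leads to a white plate 156 mm tall, 30 mm behind the pointer.
- beam (a joint): Tilt of the beam, rad: 0 = level, pointer centred; + = pan down, pointer up; stops at -0.16 and 0.16. Settles in about 1 s. A weak spring (0.40 N m/rad) centres it: near balance, moving the 170 g poise 10 mm outward changes the tilt by about -0.04. With the prop out and the pan empty it rests at -0.16 (pan up); about 1.5 N press the empty pan down.
- poise (a joint): Distance of the poise from its inner end, m, 0 to 0.15, growing outward (from the pan toward the pointer); at 0 it is 55 mm from the pivot. Starts near 0. Friction (0.8 N) holds it wherever it is left; the notches are marks 10 mm apart and do not catch. The balance place depends on the shaker's unknown weight (0.15 to 0.25 kg): between about 0.045 and 0.13.
- poise_knob (a point): Where to pinch the poise: middle of its upright steel knob, stem 18 mm thick (head 24 mm thick from 10 to 22 mm above this point). Below it, top 26 mm lower, the dark poise block (36x32x44 mm) rides on the beam. The point lies 46 mm above the beam's centre line and tilts with it; its y axis runs along the beam to the pan, so outward is -y.
- pan_floor (a point): Centre of the floor of the round steel pan, 120 mm across with a 4 mm high rim; the pan stays level while it moves about 19 mm up or down from 128 mm above the table.
- pointer_tip (a point): Tip of the black pointer at the outer end of the beam, 285 mm from the pivot; tilt 0.035 moves it 10 mm.
- centre_mark (a point): Where the pointer tip stands when centred: level with the long black line on the white plate and with the small fixed index finger, 90 mm above the table.
- prop_grip (a point): Grip point on the loose wooden prop (141 mm long, 28 wide, 0.15 kg), 36 mm above the table, mid-width of its low front part (58 mm tall, from 29 mm before to 72 mm behind the point); the raised rear (82 mm tall, to 112 mm behind) carries the beam end. Its x axis points to the beam, 98 mm away. Pulled 45 mm straight back (-x of the scale) it is clear of the beam.
- prop_spot (a point): Point on the table under the beam, 237 mm from the pivot, where the prop props the beam.
- shaker_mid (a point): Centre, 42 mm above the base, of the shaker to be weighed: upright pale shaker with a steel cap, 41 mm in diameter, 84 mm tall, standing on the table in front of the scale; grip round the body here.
- ramekin_mid (a point): Bystander: small white ramekin 65 mm across, 37 mm tall, behind the scale; point on its axis 20 mm up.
- tumbler_mid (a point): Bystander: clear tumbler 66 mm across, 99 mm tall, behind the pan; point on its axis 20 mm up.
- cutlery_roll_mid (a point): Bystander: napkin cutlery roll 222x42x38 mm, lying to the right of the scale; point near its middle 20 mm up.
There are look-alikes about, which are no part of the job. Of the things shaped like the part that bears prop_grip, the wooden one is meant.

How it is judged (in metres and radians):
On the way, in this order (a step that is already met when the one before it is completed fails the run):
1. the prop is out from under the beam, let go and at rest on the table, not touching the scale ((x of prop_grip in the frame of scale below -0.135 m or horizontal distance between prop_grip and prop_spot above 0.15 m) and height (world z) of prop_grip below 0.06 m and contact force between prop and scale below 0.05 N and contact force between the fingers and prop below 0.05 N and linear speed of prop below 0.03 m/s), for 0.2 s.
2. the empty pan is pressed down close to its stop (beam tilt over 0.13) (value of joint beam above 0.13 rad and horizontal distance between shaker_mid and pan_floor above 0.08 m and contact force between the fingers and scale above 0.1 N), for 0.05 s.
3. the empty pan is let go and has come back up (beam tilt under -0.13) (value of joint beam below -0.13 rad and contact force between the fingers and scale below 0.05 N and horizontal distance between shaker_mid and pan_floor above 0.08 m), for 0.2 s.
4. the shaker stands upright in the pan, let go (horizontal distance between shaker_mid and pan_floor below 0.04 m and z of shaker_mid in the frame of pan_floor between 0.034 and 0.05 m and angle between shaker_mid's own z axis and vertical below 0.12 rad and contact force between the fingers and shaker below 0.05 N), for 0.3 s.
5. the pointer rests at the centre line with the scale and shaker left alone (all of step 4 and value of joint beam between -0.035 and 0.035 rad and velocity of joint beam between -0.05 and 0.05 rad/s and contact force between the fingers and scale below 0.05 N), for 0.5 s.
At the end, for the whole second after the job is handed in: Beam at rest within 0.035 rad of level; shaker released, upright (0.12 rad) on the pan within 40 mm of its middle; prop at rest on the table, not touching the scale, its grip point 135 mm or more in front of the beam or 150 mm or more from the spot it propped (all of step 5 and (x of prop_grip in the frame of scale below -0.135 m or horizontal distance between prop_grip and prop_spot above 0.15 m) and height (world z) of prop_grip below 0.06 m and contact force between prop and scale below 0.05 N and linear speed of each of shaker, prop below 0.03 m/s).
It fails at once if the ramekin is moved by more than 30 mm (distance of ramekin_mid from where it was at the start of the episode above 0.03 m).
It fails at once if the tumbler is moved by more than 30 mm (distance of tumbler_mid from where it was at the start of the episode above 0.03 m).
It fails at once if the cutlery roll is moved by more than 30 mm (distance of cutlery_roll_mid from where it was at the start of the episode above 0.03 m).
It also fails if it takes over 72 s, if anything falls off the work surface, if the arm or the gripper's body presses on something with over 40 N, if the wrist force passes 120 N, or if a joint passes its speed limit or range.

### The arm

A 6-joint arm with a two-finger parallel gripper is mounted at the origin on a cart in front of the work surface, level with it; the furniture and walls round the work are solid. World frame = base frame: x ahead of the robot, y to its left, z up, the work surface at z = 0. Lengths are in m, angles in degrees, forces in N, time in s.
With the tool pointing down it reaches from about 0.25 to 0.725 m from the base axis. Payload 9.7 kg.
Tool frame: the origin (TCP) lies at the very end of the fingers, on their centre line; the grasp point (between the pads) lies 19 mm behind it; z points along the fingers, y is the direction in which the jaws open and shut (so a half turn about z gives the same grasp; the last joint's range is limited). The gripper opens to 85 mm and grips with 20 to 120 N. Pads are 22 mm wide; open, the fingers measure 114 mm over their backs; the gripper's body (76 mm by 85 mm) begins 54 mm behind the grasp point. The pads swing forward as they close: fully open they stand 13 mm farther back than shut.
Start: joints at [-70.015, 4.979, 10.078, 95.1, 0, 90], TCP at [0.188, -0.517, 0.231] pointing down, gripper open.
Joint ranges: [-179.16, 179.16], [-48.56, 103.87], [-65.8, 70.77], [-126.05, 130.52], [-82.76, 87.17], [-180, 180]. Speed limits (degrees/s): [127.2, 127.2, 147.25, 180, 180, 180].

### API

Orientations are given as [roll, pitch, yaw] about the fixed x, y, z axes, in that order (R = Rz(yaw) Ry(pitch) Rx(roll)).
In Python, from workcell import bot gives the robot as it stands. The module is installed in compiled form; this text tells all that it offers.
- The arm moves only by the tool arm_command, never from a script. Its argument "increments" is a list of rows, each a list of 7 numbers: the gripper command: -1 is fully open, 1 is shut, values between are in proportion, then the shift along the tool's x, y, z in cm, then the turn, a rotation vector about the tool's x, y, z in degrees. In form: [[gripper, x, y, z, rx, ry, rz], ...]. A call has 1 to 10 rows; each row shifts and turns the commanded pose from where the row before left it, along the tool's axes as they then stand; what a row does not reach is not made up. A row lasts 1/8 s, in which the tool goes at most 62.5 mm and 10.7 degrees, less where a joint would pass 70% of its speed; a pose out of reach is approached as far as the arm can. A call is refused whole if a number of a shift passes 6.25 or a number of a turn 10.7, either way. A call with a gripper value outside its range is refused whole. The fingers move at their own pace and stop on an object; "grip_force" is the grip in N (left out, the last holds). Time passes only in rows, so rows that do not move let the fingers close. It gives the time, the measured TCP pose, the force and the opening at its end, in the units of the state.
- bot.get_obs(): the state, without advancing time (a new reading comes with each control period).
- bot.camera(name): name is "scene" or "top" or "wrist"; returns a dict with "color" (400x640x3 uint8, red, green, blue), "fx", "fy", "cx", "cy" (pixels), "origin" and "attitude" of the camera in the world. Camera axes: x right, y up, looking along -z (the intrinsics and any distortion apply to the point x, -y, -z); pixel columns grow to the right and rows downward; lengths in m; the calibration is good to about 2 mm. A picture is of the moment at which its call begins. There is no depth.
- bot.job_done(): hands the job in, once; it reports no verdict.
The state is a dict: "time": time; "q": joint angles; "qd": joint speeds; "joint_efforts": joint torques, N m; "ee_pos": TCP position; "tcp_rot": TCP orientation; "wrist_force": force on the tool from outside, world axes, zero at the start; "torque": the same for the moment, N m; "opening": finger opening in m.
Only numpy, scipy, OpenCV 4.12 (cv2) and the standard library are available. Lean on these libraries where they do the work, as an engineer would, in place of code of your own. Each camera call takes 0.05 s, during which the arm holds its last target. There are 200 camera calls.

## Working session

There is one attempt and no reset: what is moved stays moved. The work goes in short steps, Python scripts to look and compute and a tool call to move; the robot and the scene stay as the last step left them, time stands still between calls to the robot, and variables do not carry over. Pictures are saved under pics/ and viewed, about 8 in all and at most 12, crops included, and the job is handed in when it is done.

Besides the shell and the picture viewer there is one more tool, called by a JSON object that holds its "name" and its "arguments". arm_command: Moves the arm, as the interface text tells. Its arguments: {"type":"object","properties":{"increments":{"type":"array"},"grip_force":{"type":"number"}},"required":["increments"]}

```bash
mkdir -p pics
cat > h.py <<'E'
import numpy as np, cv2
from workcell import bot
from scipy.spatial.transform import Rotation as R
def snap(n,f):
    c=bot.camera(n); cv2.imwrite(f'pics/{f}.png',c['color'][:,:,::-1]); np.save(f'pics/{f}.npy',c,allow_pickle=True); return c
def load(f): return np.load(f'pics/{f}.npy',allow_pickle=True).item()
def rot(c):
    a=np.array(c['attitude'],float)
    return a if a.shape==(3,3) else (R.from_euler('xyz',a,degrees=True).as_matrix() if a.size==3 else R.from_quat(a).as_matrix())
def ray(c,u,v):
    d=np.array([(u-c['cx'])/c['fx'],-(v-c['cy'])/c['fy'],-1.]); return np.array(c['origin']),rot(c)@d
def onz(c,u,v,z):
    o,d=ray(c,u,v); return o+d*(z-o[2])/d[2]
def proj(c,p):
    q=rot(c).T@(np.array(p)-c['origin']); return np.array([c['cx']+c['fx']*q[0]/-q[2],c['cy']-c['fy']*q[1]/-q[2]])
E
python3 - <<'E'
from h import *
for n in('scene','top'):
    c=snap(n,n+'0'); print({k:v for k,v in c.items() if k!='color'})
print(bot.get_obs())
E
```

```text
{'fx': 393.9758899012032, 'fy': 393.9758899012032, 'cx': 316.99257275902403, 'cy': 201.00113712556328, 'origin': array([0.20049881, 0.46994576, 0.7226227 ]), 'attitude': array([  49.31587971,    0.54995305, -146.36860946])}
{'fx': 449.9381778259149, 'fy': 449.9381778259149, 'cx': 318.1658843401274, 'cy': 194.35842269300926, 'origin': array([ 0.4310415 , -0.13519323,  1.18352766]), 'attitude': array([  7.4031956 ,   0.81879203, -89.25497082])}
{'time': 0.1, 'q': array([-7.00162284e+01,  5.01019643e+00,  1.00394524e+01,  9.50991084e+01,
        9.30807092e-04,  8.99999203e+01]), 'qd': array([-0.03407154, -0.04080581,  0.13044724, -0.00169444,  0.05565334,
       -0.01391833]), 'joint_efforts': array([-1.58360699e-04, -5.21562088e+01,  4.65654194e+01,  1.59840711e-02,
       -1.62983406e-05, -1.81317387e-05]), 'ee_pos': array([ 0.18790178, -0.51669766,  0.2306365 ]), 'tcp_rot': array([-1.79930148e+02, -9.30903553e-04,  1.99838501e+01]), 'wrist_force': array([0.33225963, 0.51444123, 0.15746392]), 'torque': array([ 0.01065664, -0.01754939,  0.02642043]), 'opening': 0.08571643661368729}
```

View pics/scene0.png

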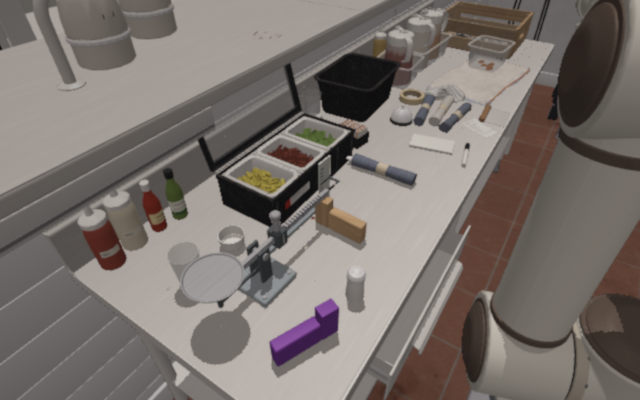

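View pics/top0.png

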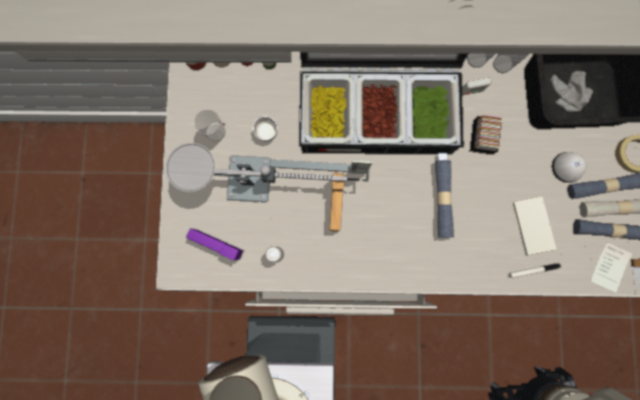

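The top view shows two prop-shaped things: a purple one at (214,244) and an orange-brown wooden one at (336,203), which lies under the beam. The wooden one fits the description. The scale pan is at (190,167), the poise near (267,173), and the shaker at (273,255). I'll confirm in an enlarged crop.

Run:
```python
from h import *
a=load('top0')['color'][:,:,::-1]
cv2.imwrite('pics/top0c.png',cv2.resize(a[135:275,155:385],None,fx=3.45,fy=3.45,interpolation=cv2.INTER_CUBIC))
c=load('top0');s=load('scene0')
h=cv2.cvtColor(c['color'],cv2.COLOR_RGB2HSV)
for nm,lo,hi in(('wood',(8,120,120),(22,255,255)),):
  m=cv2.inRange(h,lo,hi); m[:,:325]=0;m[:,350:]=0;m[:165]=0;m[240:]=0
  ys,xs=np.nonzero(m);pts=np.c_[xs,ys].astype(np.float32)
  r=cv2.minAreaRect(pts);b=cv2.boxPoints(r);print(nm,r,len(pts));
  for p in b: print(p,onz(c,*p,.058).round(4),onz(c,*p,.0).round(4))
hs=cv2.cvtColor(s['color'],cv2.COLOR_RGB2HSV)
print('pan',onz(c,190.5,167,.147),'shakertop',onz(c,273.5,255,.084))
```

```text
wood ((336.0514831542969, 205.5035400390625), (9.185079574584961, 47.57664108276367), 3.945185899734497) 417
[329.83313 228.91951] [ 0.4904 -0.1475  0.058 ] [ 0.4934 -0.1481  0.    ]
[333.1065  181.45561] [ 0.6104 -0.1546  0.058 ] [ 0.6197 -0.1556  0.    ]
[342.26984 182.08757] [ 0.6091 -0.1778  0.058 ] [ 0.6182 -0.18    0.    ]
[338.99646 229.55147] [ 0.4891 -0.1703  0.058 ] [ 0.4921 -0.1722  0.    ]
pan [0.62705381 0.18243396 0.147     ] shakertop [ 0.42418692 -0.0112089   0.084     ]
```

View pics/top0c.png

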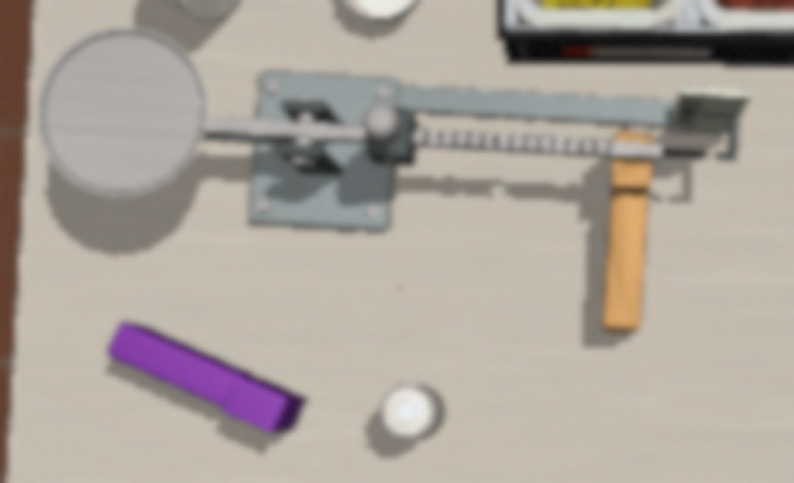

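The crop shows the wooden prop at crop (625,245) with the beam end resting on it. The purple look-alike at crop (205,375) lies loose. The scale foot spans crop (248–398, 72–230), and the shaker cap is at crop (408,410).

Run:
```python
from h import *
c=load('top0');s=load('scene0')
P=lambda u,v,z:onz(c,u/3.45+155-.35,v/3.45+135-.35,z)
F=[P(*p,.014) for p in((262,72),(398,80),(390,230),(248,222))]
print(np.round(F,4));o=np.mean(F,0);print('foot centre',o, 'edges',[np.linalg.norm(F[i]-F[(i+1)%4]).round(4) for i in range(4)])
# beam direction: along foot long edges & rail
e=(F[1]-F[0]+F[2]-F[3]);e2=(F[0]-F[3]+F[1]-F[2])
print('yaw y-axis deg from -y', np.degrees(np.arctan2(e[0],-e[1])),'x axis',np.degrees(np.arctan2(e2[1],e2[0])))
# beam : pan-side (215,128, z~.10) ; outer (600,146,z .09?)
pan=P(123,113,.147);A=P(640,149,.1)
print('pan',pan,'beam at prop',A, 'yaw beam',np.degrees(np.arctan2((pan-A)[0],(pan-A)[1])))
sh=P(408,410,.084);print('shaker',sh)
# front of prop : front top edge at z=.058
f0,f1=P(603,325,.058),P(637,329,.058);b0,b1=P(612,190,.058),P(649,192,.058)
print('prop front',f0,f1,'back step',b0,b1)
# verify in the scene: shaker cap, pan
for n,p in(('pan',pan),('shaker',sh),('foot',o),('propfront',(f0+f1)/2)): print(n,proj(s,p).round(1))
```

```text
[[0.6843 0.1177 0.014 ]
 [0.6791 0.0125 0.014 ]
 [0.5629 0.0155 0.014 ]
 [0.5678 0.1239 0.014 ]]
foot centre [0.62353546 0.06742398 0.014     ] edges [np.float64(0.1053), np.float64(0.1162), np.float64(0.1085), np.float64(0.1167)]
yaw y-axis deg from -y -2.7161486459854736 x axis -2.2686318862313706
pan [0.62608485 0.18285309 0.147     ] beam at prop [ 0.6128481  -0.17098004  0.1       ] yaw beam 2.142411663882562
shaker [ 0.42779728 -0.00968357  0.084     ]
prop front [ 0.49054254 -0.14647111  0.058     ] [ 0.48795505 -0.17108379  0.058     ] back step [ 0.58927331 -0.15209147  0.058     ] [ 0.58809357 -0.17916046  0.058     ]
pan [215.5 269.7]
shaker [356.9 269.4]
foot [263.  274.6]
propfront [364.3 224.9]
```

{"name": "arm_command", "arguments": {"increments": [[-1,0,0,0,0,0,7.8],[-1,0,0,0,0,0,7.8],[-1,0,0,0,0,0,7.8],[-1,5,-3,0,0,0,0],[-1,5,-3,0,0,0,0],[-1,5,-3,0,0,0,0],[-1,4,-4.5,0,0,0,0],[-1,4,-4.5,0,0,0,0],[-1,4,-4.5,0,0,0,0],[-1,3.5,-5,0,0,0,0]]}}

```text
time: 1.35
ee_pos: [0.51, -0.259, 0.2307]
tcp_rot: [-180.0, 0.0, -3.4]
wrist_force: [0.3, 0.2, -0.2]
opening: 0.085
```

{"name": "arm_command", "arguments": {"increments": [[-1,0.3,-5,0,0,0,0],[-1,0,-5,0,0,0,0],[-1,0,0,3,0,0,0],[-1,0,0,3,0,0,0],[-1,0,0,0,0,0,0],[-1,0,0,0,0,0,0]]}}

```text
time: 2.1
ee_pos: [0.5179, -0.1611, 0.1723]
tcp_rot: [180.0, -0.0, -3.4]
wrist_force: [0.6, 0.8, 0.3]
opening: 0.0857
```

Run:
```python
from h import *
c=snap('wrist','w1');o=bot.get_obs();print(o['time'],o['ee_pos'],o['tcp_rot'],c['origin'],c['attitude'])
h=cv2.cvtColor(c['color'],cv2.COLOR_RGB2HSV)
m=cv2.inRange(h,(8,110,80),(22,255,255));cs=max(cv2.findContours(m,0,2)[0],key=cv2.contourArea)
r=cv2.minAreaRect(cs);print(r)
for p in cv2.boxPoints(r): print(p,onz(c,*p,.058).round(4))
```

```text
2.15 [ 0.51817364 -0.16120485  0.17271146] [ 1.79978452e+02 -8.71289327e-02 -3.43325886e+00] [ 0.59491484 -0.16689042  0.31527864] [-17.27122862  -0.10653349 -93.37471766]
((322.0, 167.0), (120.0, 34.0), 90.0)
[305. 107.] [ 0.5889 -0.1546  0.058 ]
[339. 107.] [ 0.5874 -0.1801  0.058 ]
[339. 227.] [ 0.4907 -0.1759  0.058 ]
[305. 227.] [ 0.4924 -0.1475  0.058 ]
```

View pics/w1.png

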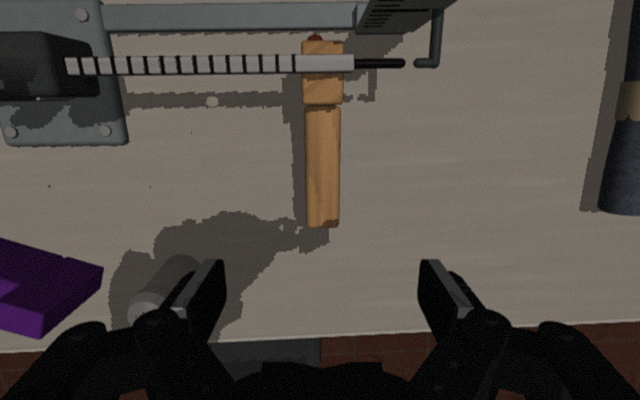

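The wrist picture shows the wooden prop at (322,167), between and in line with the open fingers at (205,300) and (445,300). Now I descend, grip it and pull it straight back.

{"name": "arm_command", "arguments": {"increments": [[-1,0.2,0.2,4,0,0,0],[-1,0,0,4,0,0,0],[-1,0,0,4,0,0,0],[-1,0,0,3,0,0,0],[-1,0,0,0,0,0,0],[1,0,0,0,0,0,0],[1,0,0,0,0,0,0],[1,0,0,0,0,0,0],[1,0,0,0,0,0,0],[1,0,0,0,0,0,0]], "grip_force": 40}}

```text
time: 3.4
ee_pos: [0.5203, -0.1632, 0.0225]
tcp_rot: [180.0, -0.1, -3.4]
wrist_force: [0.1, 0.8, 7.5]
opening: 0.0274
```

{"name": "arm_command", "arguments": {"increments": [[1,-1,0,0,0,0,0],[1,-1,0,0,0,0,0],[1,-1,0,0,0,0,0],[1,-1,0,0,0,0,0],[1,-1,0,0,0,0,0],[1,-1,0,0,0,0,0],[1,-1,0,0,0,0,0],[1,0,0,0,0,0,0],[1,0,0,0,0,0,0]]}}

```text
time: 4.53
ee_pos: [0.4493, -0.159, 0.0224]
tcp_rot: [180.0, -0.0, -3.4]
wrist_force: [-3.6, 0.8, 12.1]
opening: 0.0279
```

{"name": "arm_command", "arguments": {"increments": [[0,0,0,0,0,0,0],[-0.2,0,0,0,0,0,0],[-0.2,0,0,0,0,0,0],[-0.2,0,0,0,0,0,0],[-0.2,0,0,-4,0,0,0],[-0.2,0,0,-6,0,0,0],[-0.2,0,0,-6,0,0,0],[-0.2,0,0,-4,0,0,0],[1,0,0,0,0,0,0]]}}

```text
time: 5.65
ee_pos: [0.4509, -0.1593, 0.2245]
tcp_rot: [179.9, -0.3, -3.4]
wrist_force: [0.4, 0.0, -1.4]
opening: 0.0342
```

Run:
```python
from h import *
c=snap('top','t2');o=bot.get_obs();print(o['time'],o['ee_pos'],o['tcp_rot'],o['opening'])
s=snap('scene','s2')
a=c['color'][135:275,155:385];b=s['color'][170:350,165:400]
k=cv2.resize(a,(690,420),interpolation=2);j=cv2.resize(b,None,fx=1,fy=1)
cv2.imwrite('pics/t2c.png',k[:,:,::-1])
```

```text
5.7 [ 0.45035606 -0.15903824  0.22225429] [ 1.79965040e+02 -1.19997642e-01 -3.41303304e+00] 0.026786197358529766
```

View pics/s2.png

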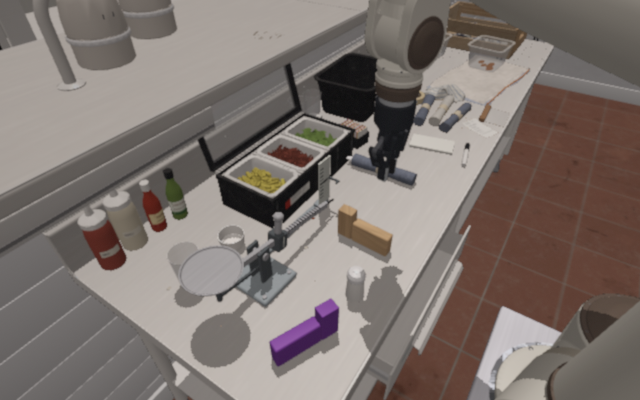

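The prop is drawn out and stands clear at (365,230). The pan has risen to about (213,270). Next I move closed fingers over the pan.

{"name": "arm_command", "arguments": {"increments": [[1,2,-4.5,0,0,0,0],[1,2,-4.5,0,0,0,0],[1,2,-4.5,0,0,0,0],[1,2,-4.5,0,0,0,0],[1,2,-4.5,0,0,0,0],[1,2,-4.5,0,0,0,0],[1,2,-4.5,0,0,0,0],[1,1.6,-4.1,0,0,0,0],[1,0,0,2,0,0,0],[1,0,0,0,0,0,0]]}}

```text
time: 7.0
ee_pos: [0.6141, 0.0908, 0.2053]
tcp_rot: [-175.5, 0.4, 6.4]
wrist_force: [0.5, -0.4, 1.3]
opening: -0.0001
```

Run:
```python
from h import *
c=snap('wrist','w3');o=bot.get_obs();print(o['time'],o['ee_pos'],o['tcp_rot'],o['wrist_force'])
```

```text
7.05 [0.61434577 0.09054019 0.20678613] [-175.50000771    0.27678492    6.37566852] [-0.39561624 -0.01961028  0.50551375]
```

View pics/w3.png

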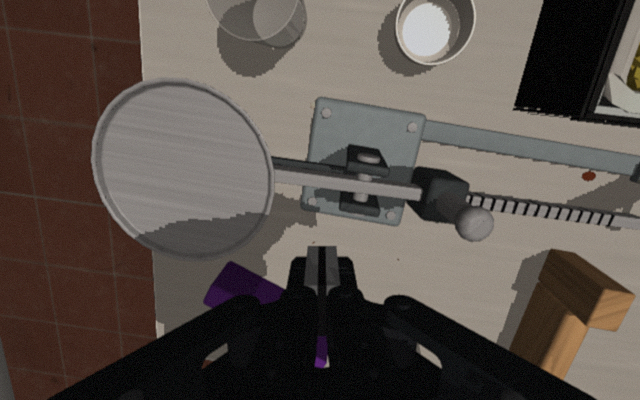

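The pan is at (185,170) and the fingers at (322,270). The arm fell short of the pan and the tool turned, so I'll check the joints.

Run:
```python
from h import *
o=bot.get_obs();print(o['q'].round(1),o['qd'].round(1),o['ee_pos'],o['tcp_rot'])
c=load('w3');p=np.array([.628,.187,.147]);print('exp pan px',proj(c,p))
print(onz(c,184,169,.151), 'knob',onz(c,474,222,.15))
```

```text
[  6.3  14.8  18.4  93.9   4.5 179.9] [-0.4 -1.1  1.7  0.7  0.   0. ] [0.61434577 0.09054019 0.20678613] [-175.50000771    0.27678492    6.37566852]
exp pan px [181.26806889 181.21654692]
[0.63753083 0.18306799 0.151     ] knob [ 6.27385743e-01 -4.02982428e-04  1.50000000e-01]
```

Joint 6 is at its 180° limit (yaw = q1 − q6 + 180), so I need yaw ≥ q1. I'll turn the tool by about −40° before going on.

{"name": "arm_command", "arguments": {"increments": [[1,0,0,0,0,0,-10],[1,0,0,0,0,0,-10],[1,0,0,0,0,0,-10],[1,0,0,0,0,0,-10],[1,0,0,0,0,0,0]]}}

```text
time: 7.68
ee_pos: [0.6151, 0.0903, 0.2091]
tcp_rot: [-176.5, -2.8, 46.2]
wrist_force: [-0.4, 0.6, -0.3]
opening: -0.0004
```

```bash
cat >> h.py <<'E'
def to(x,y,z):
    o=bot.get_obs(); M=R.from_euler('xyz',o['tcp_rot'],degrees=True).as_matrix()
    print(round(o['time'],2),o['ee_pos'].round(4),o['tcp_rot'].round(1),'q',o['q'].round(0),'F',o['wrist_force'].round(1),'tool shift cm',((np.array([x,y,z])-o['ee_pos'])@M*100).round(2))
    w=(R.from_matrix(M).inv()*R.from_euler('xyz',[180,0,o['tcp_rot'][2]],degrees=True)).as_rotvec(True); print('level turn',w.round(2))
E
python3 -c "
from h import *
to(.633,.185,.2)"
```

```text
7.67 [0.6151 0.0903 0.2091] [-176.5   -2.8   46.2] q [  6.  15.  19.  94.   5. 140.] F [-0.4  0.6 -0.3] tool shift cm [ 8.02 -5.18  1.63]
level turn [-3.49 -2.85  0.09]
```

{"name": "arm_command", "arguments": {"increments": [[1,0,0,0,-3.5,-2.8,0],[1,2.7,-1.75,0,0,0,0],[1,2.7,-1.75,0,0,0,0],[1,2.7,-1.75,0,0,0,0],[1,0,0,1,0,0,0],[1,0,0,0,0,0,0]]}}

```text
time: 8.43
ee_pos: [0.6326, 0.1849, 0.1976]
tcp_rot: [-180.0, 0.1, 46.2]
wrist_force: [-0.0, -1.4, 0.8]
opening: 0.0003
```

```bash
python3 -c "
from h import *
to(.633,.185,.113)
s=load('s2');h=cv2.cvtColor(s['color'],cv2.COLOR_RGB2HSV)
print(onz(s,213,270,.147))"
```

```text
8.43 [0.6326 0.1849 0.1976] [-1.80e+02  1.00e-01  4.62e+01] q [ 16.  20.  24.  94.   0. 150.] F [-0.  -1.4  0.8] tool shift cm [0.05 0.03 8.46]
level turn [-0.04  0.06 -0.  ]
[0.62941981 0.1858815  0.147     ]
```

{"name": "arm_command", "arguments": {"increments": [[1,0,0,3,0,0,0],[1,0,0,1.5,0,0,0],[1,0,0,1,0,0,0],[1,0,0,1,0,0,0],[1,0,0,1,0,0,0],[1,0,0,0.8,0,0,0],[1,0,0,0.4,0,0,0],[1,0,0,0,0,0,0],[1,0,0,0,0,0,0]]}}

```text
time: 9.55
ee_pos: [0.6331, 0.1856, 0.112]
tcp_rot: [180.0, -0.1, 46.4]
wrist_force: [-1.3, -0.2, 0.7]
opening: -0.0004
```

```bash
python3 -c "
from h import *
to(.633,.185,.108)
s=snap('scene','s4');a=s['color'][170:320,150:400];cv2.imwrite('pics/s4c.png',cv2.resize(a,None,fx=3,fy=3,interpolation=2)[:,:,::-1])"
```

```text
9.55 [0.6331 0.1856 0.112 ] [ 1.80e+02 -1.00e-01  4.64e+01] q [ 16.  19.  14.  84.   0. 150.] F [-1.3 -0.2  0.7] tool shift cm [-0.05  0.03  0.4 ]
level turn [ 0.   -0.05 -0.  ]
```

View pics/s4c.png

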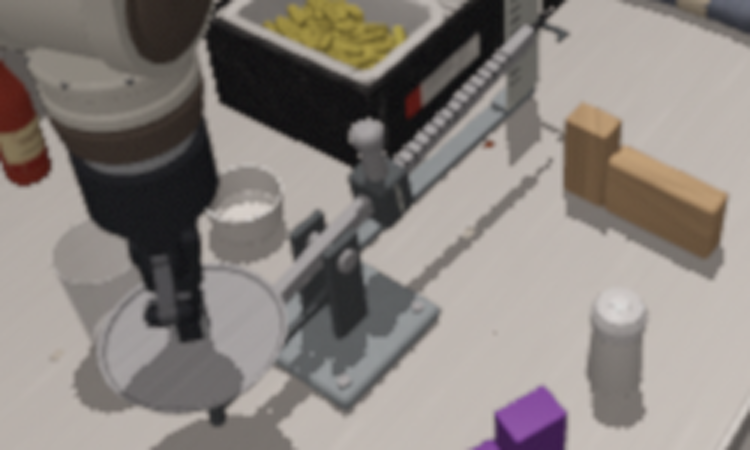

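The pan is pressed down under the fingers at crop (190,335). I'll go on gently until the stop shows in the force, then let it up.

{"name": "arm_command", "arguments": {"increments": [[1,0,0,0.3,0,0,0],[1,0,0,0.2,0,0,0],[1,0,0,0,0,0,0],[1,0,0,0,0,0,0]]}}

```text
time: 10.1
ee_pos: [0.6335, 0.1856, 0.1088]
tcp_rot: [179.9, -0.2, 46.4]
wrist_force: [-4.6, -2.1, 14.1]
opening: 0.0001
```

{"name": "arm_command", "arguments": {"increments": [[1,0,0,-1,0,0,0],[1,0,0,-1,0,0,0],[1,0,0,-2,0,0,0],[1,0,0,-5,0,0,0],[-1,0,0,-2.5,0,0,0],[-1,0,0,0,0,0,0],[-1,0,0,0,0,0,0]]}}

```text
time: 10.98
ee_pos: [0.633, 0.1855, 0.2207]
tcp_rot: [-180.0, 0.0, 46.4]
wrist_force: [-0.0, -0.5, 0.0]
opening: 0.0544
```

```bash
python3 -c "
from h import *
to(.427,-.010,.22)
s=snap('scene','s5');a=s['color'][170:320,150:400];cv2.imwrite('pics/s5c.png',cv2.resize(a,None,fx=2,fy=2,interpolation=2)[:,:,::-1])
# shaker cap centroid in the first scene vs top estimate
for f in ('s5',):
  c=load(f);h=cv2.cvtColor(c['color'],cv2.COLOR_RGB2GRAY);print(onz(c,356.5,270,.084))
b=load('s2')
print(onz(b,356.5,270,.084))"
```

```text
10.97 [0.633  0.1855 0.2207] [-180.     0.    46.4] q [ 16.  21.  28.  97.   0. 150.] F [-0.  -0.5  0. ] tool shift cm [-28.36  -1.42   0.08]
level turn [-0.03  0.02 -0.  ]
[ 0.42773378 -0.00778313  0.084     ]
[ 0.42773378 -0.00778313  0.084     ]
```

View pics/s5c.png

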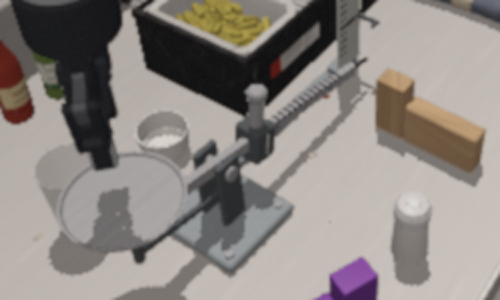

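The pan has come back up to crop (125,195). The stop had shown as 14 N at z = 0.109. Now for the shaker.

{"name": "arm_command", "arguments": {"increments": [[-1,-5,-0.3,0,0,0,0],[-1,-5,-0.3,0,0,0,0],[-1,-5,-0.3,0,0,0,0],[-1,-5,-0.3,0,0,0,0],[-1,-5,-0.3,0,0,0,0],[-1,-3.2,0,0,0,0,0],[-1,0,0,4,0,0,0],[-1,0,0,4,0,0,0],[-1,0,0,0,0,0,0]]}}

```text
time: 12.15
ee_pos: [0.4255, -0.0083, 0.1383]
tcp_rot: [-179.8, 0.2, 46.4]
wrist_force: [1.1, -0.1, 0.4]
opening: 0.0855
```

```bash
python3 -c "
from h import *
to(.428,-.0088,.023)
s=snap('wrist','w6')"
```

```text
12.15 [ 0.4255 -0.0083  0.1383] [-179.8    0.2   46.4] q [ -1. -13. -17.  86.   0. 133.] F [ 1.1 -0.1  0.4] tool shift cm [ 0.17  0.26 11.53]
level turn [-0.25  0.19 -0.  ]
```

View pics/w6.png

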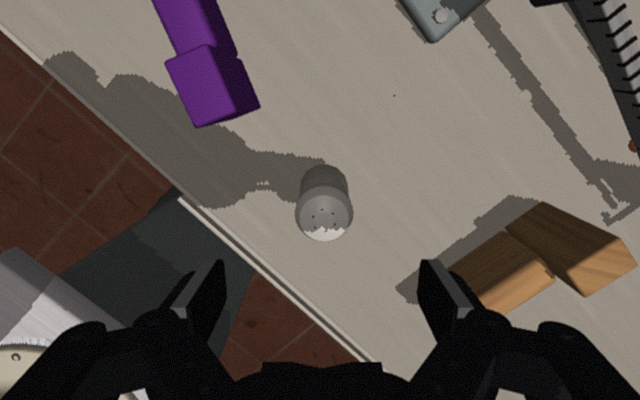

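The shaker cap is at (324,213), centred between the fingers (about 322), and both neighbours are clear. I descend and grip.

{"name": "arm_command", "arguments": {"increments": [[-1,0.2,0.2,4,0,0,0],[-1,0,0,4,0,0,0],[-1,0,0,3.5,0,0,0],[-1,0,0,0,0,0,0],[1,0,0,0,0,0,0],[1,0,0,0,0,0,0],[1,0,0,0,0,0,0],[1,0,0,0,0,0,0],[1,0,0,0,0,0,0]], "grip_force": 30}}

```text
time: 13.32
ee_pos: [0.4315, -0.008, 0.0283]
tcp_rot: [179.9, -0.1, 46.4]
wrist_force: [-1.0, 0.6, 7.8]
opening: 0.0413
```

{"name": "arm_command", "arguments": {"increments": [[1,0,0,-2,0,0,0],[1,0,0,-4,0,0,0],[1,0,0,-4,0,0,0],[1,0,0,-4,0,0,0],[1,0,0,-4,0,0,0],[1,0,0,-3,0,0,0],[1,0,0,0,0,0,0],[1,0,0,0,0,0,0]]}}

```text
time: 14.32
ee_pos: [0.4303, -0.0082, 0.2358]
tcp_rot: [-180.0, -0.0, 46.4]
wrist_force: [0.5, -0.9, -3.1]
opening: 0.0412
```

```bash
python3 -c "
from h import *
to(.631,.186,.2)"
```

```text
14.32 [ 0.4303 -0.0082  0.2358] [-180.    -0.    46.4] q [ -1. -11.  -5.  96.   0. 133.] F [ 0.5 -0.9 -3.1] tool shift cm [27.91  1.13  3.58]
level turn [-0.03 -0.01  0.  ]
```

{"name": "arm_command", "arguments": {"increments": [[1,2,0.1,0,0,0,0],[1,4,0.2,0,0,0,0],[1,4,0.2,0,0,0,0],[1,4,0.2,0,0,0,0],[1,4,0.2,0,0,0,0],[1,4,0.2,0,0,0,0],[1,4,0,0,0,0,0],[1,2,0,0,0,0,0],[1,0,0,0,0,0,0],[1,0,0,0,0,0,0]]}}

```text
time: 15.58
ee_pos: [0.6313, 0.187, 0.2358]
tcp_rot: [-180.0, 0.0, 46.4]
wrist_force: [-0.4, -0.7, -2.9]
opening: 0.0412
```

{"name": "arm_command", "arguments": {"increments": [[1,0,0,3,0,0,0],[1,0,0,2,0,0,0],[1,0,0,1,0,0,0],[1,0,0,1,0,0,0],[1,0,0,1,0,0,0],[1,0,0,1,0,0,0],[1,0,0,0.5,0,0,0],[1,0,0,0,0,0,0],[1,0,0,0,0,0,0]]}}

```text
time: 16.7
ee_pos: [0.6317, 0.187, 0.1421]
tcp_rot: [180.0, -0.1, 46.4]
wrist_force: [-1.3, -0.1, -0.0]
opening: 0.0415
```

```bash
python3 -c "
from h import *
to(.631,.186,.138)"
```

```text
16.7 [0.6317 0.187  0.1421] [ 1.80e+02 -1.00e-01  4.64e+01] q [ 16.  19.  17.  88.   0. 150.] F [-1.3 -0.1 -0. ] tool shift cm [-0.12  0.02  0.41]
level turn [ 0.   -0.06 -0.  ]
```

Contact is near. I lower by small steps to the stop.

{"name": "arm_command", "arguments": {"increments": [[1,0,0,0.3,0,0,0],[1,0,0,0.2,0,0,0],[1,0,0,0,0,0,0],[1,0,0,0,0,0,0]]}}

```text
time: 17.2
ee_pos: [0.6319, 0.1869, 0.1372]
tcp_rot: [180.0, -0.1, 46.4]
wrist_force: [-0.1, -1.3, 3.7]
opening: 0.0414
```

{"name": "arm_command", "arguments": {"increments": [[0.4,0,0,0,0,0,0],[0.2,0,0,0,0,0,0],[0,0,0,0,0,0,0],[-0.3,0,0,0,0,0,0],[-0.6,0,0,0,0,0,0],[-0.6,0,0,0,0,0,0]]}}

```text
time: 17.95
ee_pos: [0.6316, 0.187, 0.1365]
tcp_rot: [-180.0, -0.0, 46.4]
wrist_force: [0.1, -0.5, 0.5]
opening: 0.0682
```

{"name": "arm_command", "arguments": {"increments": [[-0.6,0,0,-2,0,0,0],[-0.6,0,0,-4,0,0,0],[-0.6,0,0,-4,0,0,0],[-0.6,0,0,-4,0,0,0],[-0.6,0,0,0,0,0,0]]}}

```text
time: 18.58
ee_pos: [0.6324, 0.1871, 0.2804]
tcp_rot: [179.8, -0.3, 46.4]
wrist_force: [2.2, 0.7, -0.8]
opening: 0.0683
```

```bash
python3 -c "
from h import *
to(.623,.015,.24)
s=snap('wrist','w7')"
```

```text
18.57 [0.6324 0.1871 0.2804] [179.8  -0.3  46.4] q [ 16.  23.  37. 104.   0. 150.] F [ 2.2  0.7 -0.8] tool shift cm [-13.13  11.18   4.  ]
level turn [ 0.16 -0.32 -0.  ]
```

View pics/w7.png

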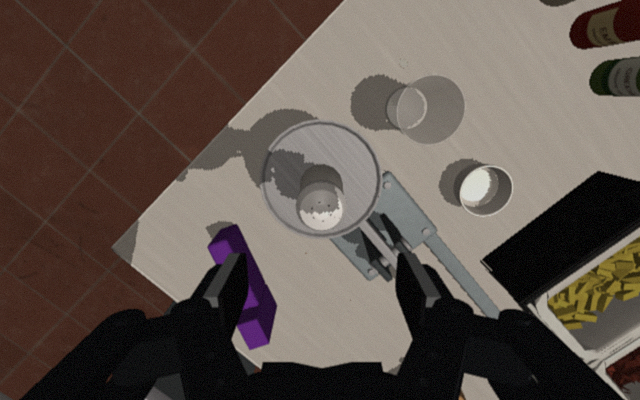

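The shaker stands upright near the middle of the pan: cap at (322,205), pan centre at (321,180). The cap offset is perspective. Now I go to the poise.

{"name": "arm_command", "arguments": {"increments": [[-0.6,-3.3,2.8,0,0,0,0],[-0.6,-3.3,2.8,0,0,0,0],[-0.6,-3.3,2.8,0,0,0,0],[-0.6,-3.2,2.8,0,0,0,0],[-0.3,0,0,0,0,0,10.7],[-0.1,0,0,0,0,0,10.7],[-0.1,0,0,0,0,0,10.7],[-0.1,0,0,0,0,0,10.7],[-0.1,0,0,3,0,0,0],[-0.1,0,0,0,0,0,0]]}}

```text
time: 19.88
ee_pos: [0.6211, 0.0147, 0.2431]
tcp_rot: [-180.0, 0.3, 3.6]
wrist_force: [0.1, -0.5, 0.1]
opening: 0.047
```

```bash
python3 -c "
from h import *
s=snap('wrist','w8')
to(.623,.017,.145)
for a in ([.6225,.012,.145],[.6225,.02,.17]): print(proj(s,a))
"
```

```text
19.93 [0.6215 0.0147 0.245 ] [-180.     0.2    3.6] q [  1.  16.  24.  98.   0. 178.] F [-0.9 -0.3  0.5] tool shift cm [ 0.2  -0.21 10.  ]
level turn [-0.03  0.16 -0.  ]
[322.90531027 200.47067283]
[311.54915217 210.73210372]
```

View pics/w8.png

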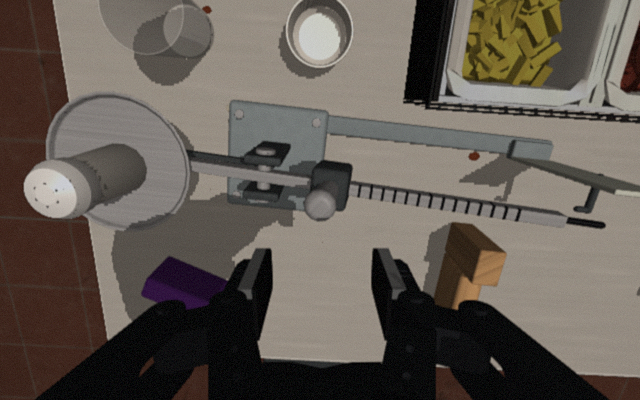

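The knob head is at (321,203), centred between the fingers (260 and 385). I descend around it with a loose cage and push the poise outward.

{"name": "arm_command", "arguments": {"increments": [[-0.1,0.3,0,4,0,0,0],[-0.1,0,0,4,0,0,0],[-0.1,0,0,1.8,0,0,0],[-0.1,0,0,0,0,0,0],[-0.1,0,0.7,0,0,0,0],[-0.1,-0.1,0.7,0,0,0,0],[-0.1,-0.1,0.7,0,0,0,0],[-0.1,0,0,0,0,0,0]]}}

```text
time: 20.92
ee_pos: [0.6247, -0.0068, 0.149]
tcp_rot: [-180.0, -0.1, 3.5]
wrist_force: [-0.2, 0.3, 0.1]
opening: 0.0469
```

{"name": "arm_command", "arguments": {"increments": [[-0.1,-0.1,0.7,0,0,0,0],[-0.1,-0.1,0.7,0,0,0,0],[-0.1,-0.1,0.7,0,0,0,0],[-0.1,0,0.7,0,0,0,0],[-0.1,-0.1,0.7,0,0,0,0],[-0.1,0,0.7,0,0,0,0],[-0.1,-0.1,0,0,0,0,0],[-0.1,0,-0.6,0,0,0,0],[-0.1,0,0,0,0,0,0]]}}

```text
time: 22.05
ee_pos: [0.6219, -0.0417, 0.1487]
tcp_rot: [-180.0, -0.0, 3.6]
wrist_force: [0.2, 0.6, 0.4]
opening: 0.047
```

```bash
python3 -c "
from h import *
to(.623,.017,.145)
s=snap('scene','s9')
O=np.array([.6245,.067,0]);ex=np.array([np.cos(-.04),np.sin(-.04),0]);ey=np.array([.04,.999,0])
for t in(-.16,-.08,0,.08,.16): print(t,'tip',proj(s,O-ey*.285*np.cos(t)+[0,0,.09+.285*np.sin(t)]).round(1),'pan',proj(s,O+ey*.12+[0,0,.128-.119*t]).round(1))
a=s['color'][140:320,170:370];cv2.imwrite('pics/s9c.png',cv2.resize(a,None,fx=3.3,fy=3.3,interpolation=2)[:,:,::-1])
"
```

```text
22.05 [ 0.6219 -0.0417  0.1487] [-180.    -0.     3.6] q [ -4.  14.  11.  87.   0. 173.] F [0.2 0.6 0.4] tool shift cm [ 0.47 -5.85  0.37]
level turn [-0.03 -0.04  0.  ]
-0.16 tip [332.7 198.6] pan [212.7 270.4]
-0.08 tip [333.4 191.5] pan [213.6 273.6]
0 tip [333.8 184.5] pan [214.5 276.8]
0.08 tip [333.7 177.6] pan [215.4 280. ]
0.16 tip [333.3 171. ] pan [216.3 283.1]
```

View pics/s9c.png

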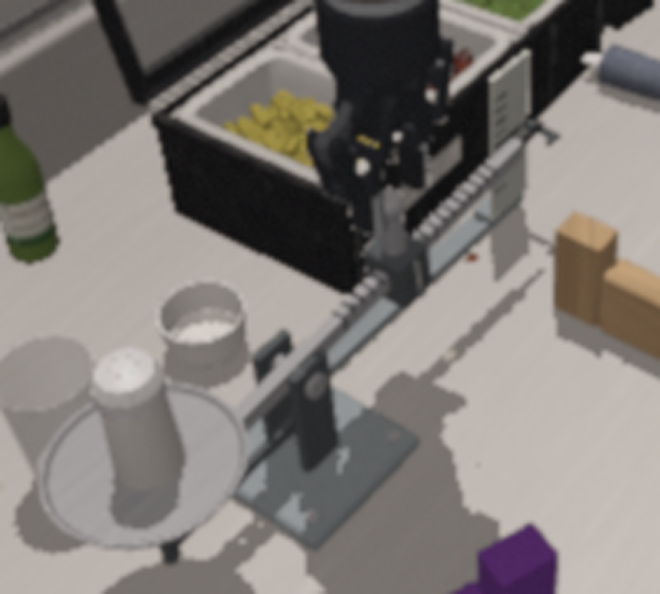

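My picture count is now 12, so further checks will be numeric. The last picture shows the poise at crop (390,255), the shaker upright on the pan, and the beam near or just off its pan-down stop. I'll measure the tilt by matching patches against the propped (level) and empty (−0.16) pictures.

```bash
cat >> h.py <<'E'
def up(f): return cv2.resize(cv2.cvtColor(load(f)['color'],cv2.COLOR_RGB2GRAY),None,fx=8,fy=8,interpolation=cv2.INTER_CUBIC)
def match(ref,f,x0,y0,x1,y1,dx=3,dy=20):
    T=up(ref)[y0*8:y1*8,x0*8:x1*8];W=up(f)[(y0-dy)*8:(y1+dy)*8,(x0-dx)*8:(x1+dx)*8]
    r=cv2.matchTemplate(W,T,cv2.TM_CCOEFF_NORMED);_,m,_,l=cv2.minMaxLoc(r);return round(l[0]/8-dx,2),round(l[1]/8-dy,2),round(m,3)
def tilt(f):
    for n,b in(('panknob',(213,290,230,302)),('panrimL',(181,262,195,290)),('panrimB',(190,282,222,298))): print(f,n,match('s2',f,*b))
    print(f,'beamend',match('scene0',f,318,174,333,194))
E
python3 -c "
from h import *
for f in('s2','scene0','s4','s5','s9'): tilt(f)"
```

```text
s2 panknob (0.0, 0.0, 1.0)
s2 panrimL (0.0, 0.0, 1.0)
s2 panrimB (0.0, 0.0, 1.0)
s2 beamend (-0.25, 0.12, 0.708)
scene0 panknob (0.88, 6.38, 0.949)
scene0 panrimL (1.75, 7.0, 0.983)
scene0 panrimB (1.12, 6.62, 0.935)
scene0 beamend (0.0, 0.0, 1.0)
s4 panknob (2.5, 9.25, 0.672)
s4 panrimL (-0.75, 8.38, 0.648)
s4 panrimB (3.0, 9.0, 0.248)
s4 beamend (-0.75, -9.62, 0.476)
s5 panknob (0.0, -0.25, 0.936)
s5 panrimL (0.0, 0.0, 0.996)
s5 panrimB (0.5, -0.5, 0.605)
s5 beamend (-0.25, 0.12, 0.71)
s9 panknob (1.88, 9.25, 0.758)
s9 panrimL (3.0, 10.5, 0.975)
s9 panrimB (2.38, 10.62, 0.444)
s9 beamend (-0.25, -6.62, 0.453)
```

{"name": "arm_command", "arguments": {"increments": [[-0.1,-0.1,0.7,0,0,0,0],[-0.1,-0.1,0.7,0,0,0,0],[-0.1,-0.1,0.7,0,0,0,0],[-0.1,0,0.7,0,0,0,0],[-0.1,0,0,0,0,0,0],[-0.1,0,-0.7,0,0,0,0],[-0.1,0,0,0,0,0,0],[-0.1,0,0,0,0,0,0],[-0.1,0,0,0,0,0,0],[-0.1,0,0,0,0,0,0]]}}

```text
time: 23.35
ee_pos: [0.6202, -0.0635, 0.1486]
tcp_rot: [-180.0, -0.0, 3.6]
wrist_force: [-0.6, 0.0, -0.4]
opening: 0.047
```

{"name": "arm_command", "arguments": {"increments": [[-0.1,0,0,0,0,0,0],[-0.1,0,0,0,0,0,0],[-0.1,0,0,0,0,0,0],[-0.1,0,0,0,0,0,0],[-0.1,0,0,0,0,0,0],[-0.1,0,0,0,0,0,0]]}}

```text
time: 24.1
ee_pos: [0.6202, -0.0635, 0.1486]
tcp_rot: [-180.0, -0.0, 3.6]
wrist_force: [-0.6, -0.5, 0.1]
opening: 0.047
```

```bash
python3 -c "
from h import *
to(.623,.017,.145)
snap('scene','s10')
for f in('s9','s10'):
  tilt(f); print('rimL wide',match('scene0',f,183,269,197,297,6,12))"
```

```text
24.1 [ 0.6202 -0.0635  0.1486] [-180.    -0.     3.6] q [ -6.  14.  11.  87.   0. 171.] F [-0.6 -0.5  0.1] tool shift cm [ 0.78 -8.01  0.36]
level turn [-0.02 -0.04  0.  ]
s9 panknob (1.88, 9.25, 0.758)
s9 panrimL (3.0, 10.5, 0.975)
s9 panrimB (2.38, 10.62, 0.444)
s9 beamend (-0.25, -6.62, 0.453)
rimL wide (1.5, 3.38, 0.99)
s10 panknob (0.88, 6.75, 0.927)
s10 panrimL (1.75, 7.5, 0.981)
s10 panrimB (1.38, 7.75, 0.565)
s10 beamend (-0.12, -0.25, 0.98)
rimL wide (0.12, 0.38, 0.994)
```

It is nearly exactly level (rim +0.4 px, beam end −0.25 px, under 0.01 rad). I'll retreat straight up and recheck.

{"name": "arm_command", "arguments": {"increments": [[-0.1,0,0,-2,0,0,0],[-0.1,0,0,-4,0,0,0],[-0.1,0,0,-4,0,0,0],[-0.1,0,0,-2,0,0,0],[-0.1,-3,0,0,0,0,0],[-0.1,-4,0,0,0,0,0],[-0.1,0,0,0,0,0,0],[-0.1,0,0,0,0,0,0],[-0.1,0,0,0,0,0,0],[-0.1,0,0,0,0,0,0]]}}

```text
time: 25.4
ee_pos: [0.5509, -0.0678, 0.2681]
tcp_rot: [-180.0, -0.0, 3.6]
wrist_force: [0.3, 0.7, 0.2]
opening: 0.0466
```

{"name": "arm_command", "arguments": {"increments": [[-0.1,0,0,0,0,0,0],[-0.1,0,0,0,0,0,0],[-0.1,0,0,0,0,0,0],[-0.1,0,0,0,0,0,0],[-0.1,0,0,0,0,0,0]]}}

```text
time: 26.02
ee_pos: [0.5503, -0.0679, 0.2686]
tcp_rot: [-180.0, -0.0, 3.6]
wrist_force: [-0.5, -0.2, 0.6]
opening: 0.047
```

```bash
python3 -c "
from h import *
to(.623,.017,.145)
c=snap('scene','s11');tilt('s11');print('rimL',match('scene0','s11',183,269,197,297,6,12))
h=cv2.cvtColor(c['color'],cv2.COLOR_RGB2HSV);m=cv2.inRange(h,(8,110,80),(22,255,255));m[:190]=0;m[265:]=0;m[:,:325]=0;m[:,400:]=0
h2=cv2.cvtColor(load('s2')['color'],cv2.COLOR_RGB2HSV);m2=cv2.inRange(h2,(8,110,80),(22,255,255));m2[:190]=0;m2[265:]=0;m2[:,:325]=0;m2[:,400:]=0
for k in(m,m2): print('prop px',np.argwhere(k).mean(0)[::-1],k.astype(bool).sum())
for n,b in(('ramekin',(220,230,245,254)),('tumbler',(168,246,186,275)),('roll',(350,155,415,185))): print(n,match('scene0','s11',*b,8,8))
print('shaker s9 vs s11',match('s9','s11',198,246,222,292,8,12))
"
```

```text
26.02 [ 0.5503 -0.0679  0.2686] [-180.    -0.     3.6] q [ -7.   7.  16.  99.   0. 169.] F [-0.5 -0.2  0.6] tool shift cm [ 7.78 -8.01 12.37]
level turn [-0.02 -0.04  0.  ]
s11 panknob (0.88, 6.75, 0.929)
s11 panrimL (1.75, 7.5, 0.98)
s11 panrimB (1.38, 7.75, 0.563)
s11 beamend (-0.12, -0.25, 0.981)
rimL (0.12, 0.38, 0.994)
prop px [360.5   233.625] 8
prop px [347.         222.66666667] 3
ramekin (0.0, 0.0, 0.999)
tumbler (0.12, 0.12, 0.997)
roll (0.0, 0.0, 1.0)
shaker s9 vs s11 (-1.0, -3.38, 0.989)
```

```bash
python3 -c "
from h import *
print('prop',match('s2','s11',335,202,395,255,6,6))
bot.job_done()"
```

```text
prop (0.0, 0.0, 1.0)
the job is handed in; nothing more can be done
```

The shaker is weighed and the job is handed in, at about 26 s of the 72 s allowed. No verdict was reported.

- **Prop:** I pulled the wooden prop 71 mm straight back and released it. It has not moved since (0 px shift).
- **Pan test:** I pressed the empty pan to its stop (14 N felt, floor at about 0.109 m) and let it spring back up.
- **Shaker:** It stands upright near the middle of the pan, released.
- **Poise:** I pushed it out in two strokes with the fingers loosely round the knob, to about 0.07.

**Last checks**, compared with the first, propped-level picture:
- **Level:** The beam end is 0.25 px off, about 0.003 rad. The pan rim is 0.4 px off, about 0.01 rad. Both are well within 0.035 rad and unchanged after the arm backed away.
- **Bystanders:** The ramekin, tumbler and cutlery roll moved 0.12 px at most.

**What went wrong or disagreed:**
- On the way to the pan, joint 6 hit its limit and tilted the tool slightly. I turned and levelled it before pressing.
- The lower-rim match on the pan was weak (0.56), because the shaker's shadow falls there, so I ignored it.
- The colour mask for the prop failed in the last scene view, so I confirmed the prop by patch matching instead.

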